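Load a tube rack past the spring gate of a rack scanner

ROBOT

A 6-joint arm with a two-finger parallel gripper is mounted at the origin on a cart in front of the work surface, level with it; the furniture and walls round the work are solid. World frame = base frame: x ahead of the robot, y to its left, z up, the work surface at z = 0. Lengths are in m, angles in rad, forces in N, time in s.
With the tool pointing down it reaches from about 0.35 to 0.95 m from the base axis. Payload 17.4 kg.
Tool frame: the origin (TCP) lies midway between the tips of the shut fingers; the grasp point (between the pads) lies 19 mm behind it (ctrl.hold_point_z is the distance from the TCP to the grasp point, in m); z points along the fingers, y is the line along which they close (so a half turn about z gives the same grasp; the last joint's range is limited). The gripper opens to 93 mm and grips with 3 to 60 N. Pads are 15 mm wide; open, the fingers measure 128 mm over their backs; the gripper's body (75 mm by 188 mm) begins 65 mm behind the grasp point.
Start: joints at [-0.038, 0.116, 1.442, -0, 1.584, -0.038], TCP at [0.675, -0, 0.219] pointing down, gripper open.
Joint ranges: [-2.83, 2.83], [-0.83, 2.19], [0.07, 2.5], [-1.14, 4.28], [0.01, 3], [-2.97, 2.97]. Speed limits (rad/s): [1.89, 1.89, 2.22, 3.14, 3.14, 3.14].

INTERFACE

Orientations are given as a rotation vector (axis times angle).
In Python, from cell import telemetry, viewer, ctrl gives the robot as it stands.
- The arm moves only by the tool drive_tool, never from a script. Its argument "commands" is a list that holds one entry, the list of rows, each a list of 4 numbers: the shift along the tool's x, y, z as a fraction of full scale, then the turn about the tool's z as a fraction of full scale. In form: [[[dx, dy, dz, yaw], ...]]. A call has 1 to 20 rows; each row is the pose to reach, as a shift and turn from the pose commanded when the call began, along the tool's axes at that moment; what a row does not reach only later rows make up. Full scale, the value 1, is 150 mm for a shift and pi/2 rad for a turn. A row lasts 1/10 s, in which the tool goes at most 50 mm and 8.59 degrees, less where a joint would pass 70% of its speed; a pose out of reach is approached as far as the arm can. A call with a number of a shift or a turn outside -1 to 1 is refused whole. A call with a gripper value outside its range is refused whole. "fingers" is the opening, from 0 (shut) to 1 (fully open), set as the call begins (left out, the last holds). The fingers move at their own pace and stop on an object; the grip force is fixed at half the most. Time passes only in rows, so rows that repeat a pose let the fingers close. It gives the time, the measured TCP pose, the force, the opening and the grip force at its end, in the units of the state.
- telemetry.sense(): the state, without advancing time (a new reading comes with each control period).
- viewer.capture(name): name is "scene" or "side" or "wrist"; returns a dict with "pixels" (420x560x3 uint8, red, green, blue), "camera_matrix" (3x3 intrinsics, pixels), "world_from_camera" (4x4, takes a point from camera to world coordinates); the wrist camera has in their place "hand_eye" (4x4, takes a point from camera to tool coordinates, whose origin is the TCP and whose axes are the flange's). Camera axes: x right, y down, z forward; pixel columns grow to the right and rows downward; lengths in m; the calibration is good to about 2 mm. A picture is of the moment at which its call begins: read the wrist's pose just before it. There is no depth.
- ctrl.sign_off(): hands the job in; it is judged then, once.
The state is a dict: "clock": time; "joints": joint angles; "qd": joint speeds; "tau": joint torques, N m; "tool_pos": TCP position; "orientation": TCP orientation; "ft_force": force on the tool from outside, world axes, zero at the start; "wrist_torque": the same for the moment, N m; "width": finger opening in m; "gripper_force": force on a finger pad.
Only numpy, scipy, OpenCV 4.12 (cv2) and the standard library are available. Lean on these libraries where they do the work, as an engineer would, in place of code of your own. Each camera call takes 0.05 s, during which the arm holds its last target. There are 200 camera calls.

TASK

Load the tube rack that stands in the lane into the scanner without grasping anything: with one fingertip press down the long bail beside the lane and keep it down so that the spring gate stays wide open, while another fingertip pushes the rack along the lane, past the gate and fully home against the end wall inside the scanner head. Let the gate close behind the rack only after that. The gate must never touch the rack or its tubes, the rack slides and is never lifted, and the other things on the bench stay where they are.

Things in the scene. Friction and masses are not known exactly. Their poses are not given: they have to be found in the camera images.
- lane: Loading lane of a tube-rack scanner, fixed on the bench: aluminium base plate 405 x 114 x 6 mm, two low guide rails, and at the far end a white scanner head 94 mm high. Origin at bench level on the lane's centre line, under the gate. x = direction in which the rack is pushed, y = towards the bail, z up; all millimetres below that say 'lane' are in this frame. Lane floor at z = 6.
- end_wall (a point): Centre of the end wall inside the scanner head's tunnel, lane (147, 0, 30): the rack is home when its front touches this wall; its centre is then at lane x = 79, its rear at x = 11. The head spans lane x = 95 to 165, y = -62 to 62; its tunnel is 74 mm wide and reaches 52 mm above the lane floor.
- rail (a point): Top of the bail-side guide rail at the open mouth of the lane, lane (-235, 38.5, 22). The rails stand at lane y = +-36 to +-41, tops at z = 22, from x = -235 to 95. Outside this rail three bearing blocks carry the gate's shaft: y = 49 to 65, tops at z = 32.
- shaft (a point): Point on the axis of the gate's shaft, lane (0, 57, 24), fixed. The shaft runs along the lane's x. Gate arm and bail turn together about it: pressing the bail down lifts the arm.
- gate: The spring gate (shaft, arm and bail in one piece). Origin on the shaft's axis at lane (0, 57, 24); its axes are the lane's when closed; the tilt of its z axis is the opening angle: 0 closed, 1.0 rad at its stop. On the bail 2 N starts it, about 4 N holds it wide open. It never stays open by itself; the rack cannot push it. Above 0.65 rad it clears the tube caps; 0.8 to 0.9 is good to hold.
- gate_end (a point): Middle of the free end of the gate arm, a flat steel bar 5 mm thick (lane x = -2.5 to 2.5), 14 mm high, reaching 47 mm from the shaft across the lane. Closed it lies level from lane y = 57 to 10, underside at z = 24, and bars the rack; the lane at y < 10 is free of it. At 0.85 rad it slants up over the rail, its end at lane y = 26 to 37, z = 59 to 69.
- bail_mid (a point): Middle of the bail's bar (lane x = -102.5), on its centre line; moves with the gate. The bail is a round steel bar 9 mm thick along the +y side of the lane, on two legs from the shaft at lane x = -232 and 27; a fingertip can press on top and slide along between the legs. Bar centre at gate angle a: lane y = 57 + 32 cos(0.559 - a), z = 24 + 32 sin(0.559 - a); closed: y = 84, z = 41.
- rack: Tube rack with capped micro tubes, 136 mm long (its own y, along the lane), 68 mm wide, 30 mm high, caps up to 38 mm; about 0.16 kg. Origin at the centre of its underside. It stands loose on the floor of the lane, in front of the gate, with 2 mm play to each rail. Its upper deck (26 to 30 mm over the lane's floor) and its bottom (0 to 3 mm) form the rear face to push on.
- marker: Dark marker pen, 135 mm long, 19 mm thick, lying beside the lane. Bystander.
- forceps: Steel forceps, 121 mm long, 9 mm high, lying beside the lane. Bystander.
- loupe: Black loupe, 36 mm wide, 34 mm high, standing on the side of the lane away from the bail. Bystander.
- dropper: Brown dropper bottle, 34 mm wide, 102 mm high, standing beside the scanner head. Bystander.

How it is judged:
On the way, in this order (a step that is already met when the one before it is completed fails the run):
1. the gate is held wide open by a finger on the bail while the rack is still in front of it (angle between gate's own z axis and vertical above 0.5 rad and contact force between the fingers and gate above 0.3 N and x of rack in the frame of lane below -0.07 m), for 0.2 s.
2. the rack is fully home while a finger on the bail still holds the gate open (x of rack in the frame of lane above 0.075 m and angle between gate's own z axis and vertical above 0.5 rad and contact force between the fingers and gate above 0.3 N), for 0.2 s.
At the end, for the whole second after the job is handed in: the rack rests flat in the lane, within 5 mm of the end wall; the gate is closed behind it (under 0.06 rad); nothing moves (x of rack in the frame of lane above 0.074 m and z of rack in the frame of lane below 0.01 m and angle between rack's own z axis and vertical below 0.05 rad and y of rack in the frame of lane between -0.006 and 0.006 m and angle between gate's own z axis and vertical below 0.06 rad and linear speed of rack below 0.01 m/s); the robot touches nothing.
It fails at once if the gate touches the rack or its tubes (contact force between gate and rack above 0.3 N).
It fails at once if the rack is lifted or tipped (z of rack in the frame of lane above 0.018 m or angle between rack's own z axis and vertical above 0.15 rad).
It fails at once if a bystander is moved (distance of any of marker, forceps, loupe, dropper from where it was at the start of the episode above 0.02 m).
It also fails if it takes over 42 s, if anything falls off the work surface, if the arm or the gripper's body presses on something with over 40 N, if the wrist force passes 120 N, or if a joint passes its speed limit or range.

## Working session

There is one attempt and no reset: what is moved stays moved. The work goes in short steps, Python scripts to look and compute and a tool call to move; the robot and the scene stay as the last step left them, time stands still between calls to the robot, and variables do not carry over. Pictures are saved under pics/ and viewed, at most 10 in all, crops included, and the job is handed in when it is done.

Besides the shell and the picture viewer there is one more tool, called after ">>>" as name([rows], argument=value, ...), one row to a line, values as JSON. drive_tool: Moves the arm, as the interface text tells. Shift numbers are shares of 150 mm and turn numbers shares of pi/2 rad, none past 1 either way. Its arguments: {"type":"object","properties":{"commands":{"type":"array"},"fingers":{"type":"number"}},"required":["commands"]}

```bash
mkdir -p pics; cat > h.py <<'E'
import numpy as np, cv2
from cell import telemetry, viewer, ctrl
def snap(n,f):
    s=telemetry.sense(); c=viewer.capture(n); cv2.imwrite(f'pics/{f}.png',c['pixels'][:,:,::-1])
    np.savez(f'pics/{f}.npz',**{k:np.array(v) for k,v in c.items()},p=s['tool_pos'],o=s['orientation']); return c
E
python3 - <<'E'
from h import *
for n in("scene","side"):
    c=snap(n,n+"0"); print(c['camera_matrix'],c['world_from_camera'])
a=cv2.imread('pics/scene0.png');b=cv2.imread('pics/side0.png')
s=telemetry.sense();print(s)
E
```

```text
[[532.21416264   0.         277.19916528]
 [  0.         532.21416264 203.54579629]
 [  0.           0.           1.        ]] [[ 0.58832748 -0.41739297  0.69257049 -0.34799548]
 [-0.8085422  -0.29156094  0.5111279  -0.58251852]
 [-0.01141469 -0.86068306 -0.50901314  0.70480975]
 [ 0.          0.          0.          1.        ]]
[[486.14241558   0.         275.54386648]
 [  0.         486.14241558 206.08405836]
 [  0.           0.           1.        ]] [[ 0.96815852 -0.12504067  0.21687305  0.33588491]
 [-0.25008121 -0.44386259  0.86049137 -0.78603814]
 [-0.01133458 -0.88732792 -0.46099967  0.50446803]
 [ 0.          0.          0.          1.        ]]
{'clock': 0.1, 'joints': array([-3.77896971e-02,  1.16460737e-01,  1.44222732e+00, -7.27072278e-06,
        1.58404941e+00, -3.78184333e-02]), 'qd': array([ 3.79500370e-04, -1.40474694e-03, -2.79554218e-03,  6.14363250e-05,
        1.24228041e-03,  9.70793824e-05]), 'tau': array([ 3.09313356e-03, -7.22894382e+01, -6.23865938e+01,  7.81798759e-02,
        2.28431396e-02, -1.37065126e-04]), 'tool_pos': array([6.74791940e-01, 3.69031735e-06, 2.17945783e-01]), 'orientation': array([-2.22081935e+00, -2.22088297e+00,  1.23065255e-03]), 'ft_force': array([-0.11222862, -0.01119799, -0.23237061]), 'wrist_torque': array([ 0.057257  ,  0.02842673, -0.00909406]), 'gripper_force': 0.0, 'width': 0.09307571070365234}
```

View pics/scene0.png

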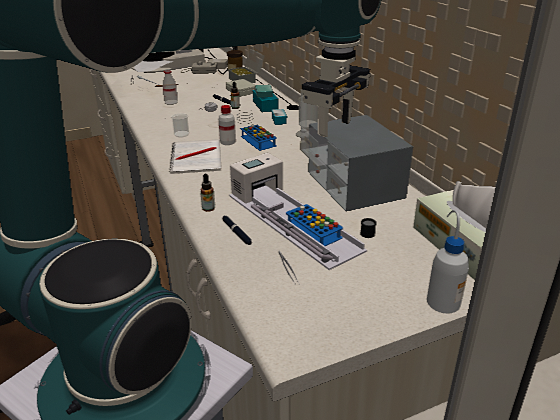

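View pics/side0.png

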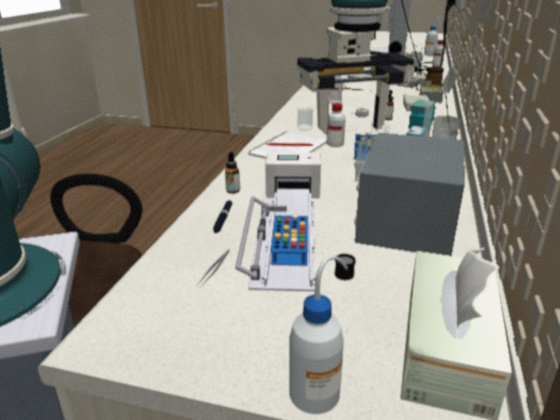

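The scene view shows the lane running along world +y, with the scanner head at (258,180), the blue rack at (315,222) and the bail on the robot's side. I'll enlarge both views for corner points.

```bash
python3 - <<'E'
import cv2,numpy as np
a=cv2.imread('pics/scene0.png')[150:275,190:390];b=cv2.imread('pics/side0.png')[140:300,200:370]
cv2.imwrite('pics/ca.png',cv2.resize(a,None,fx=4,fy=4,interpolation=2))
cv2.imwrite('pics/cb.png',cv2.resize(b,None,fx=3.75,fy=3.75,interpolation=2))
E
```

```text
(no output)
```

View pics/ca.png

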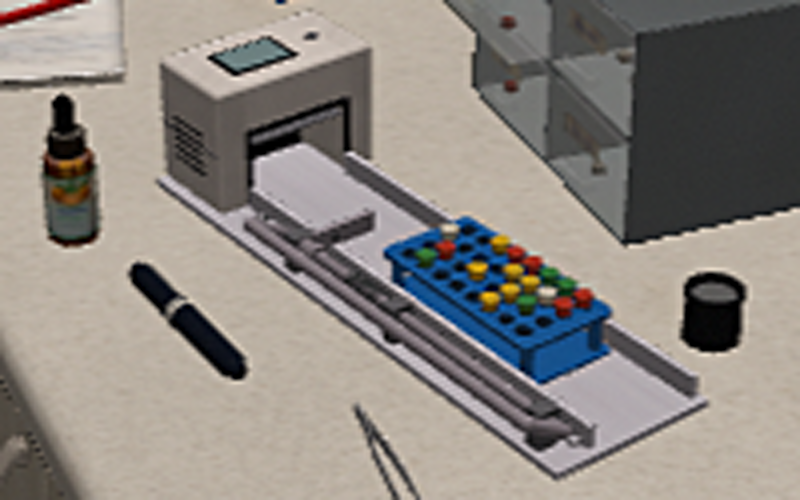

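View pics/cb.png

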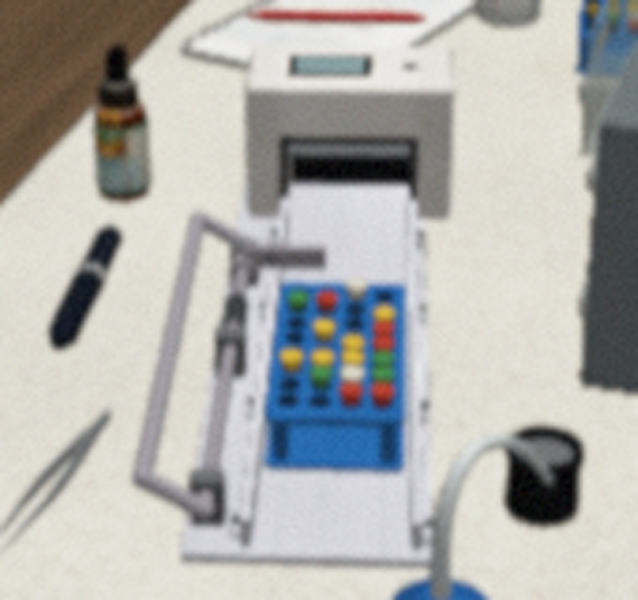

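The first crop gives the head corners (217,98) and (371,48), the rail ends (594,428) and (697,375), and the rack deck corners. The second gives the bail ends (140,475) and (200,217), the head top edge at row 92, and the rack deck at rows 285–418. Next I fit the lane pose and the rack's x.

```bash
python3 - <<'E'
import numpy as np
from scipy.optimize import least_squares
C={n:np.load(f'pics/{n}0.npz') for n in('scene','side')}
P=[('scene',95,62,'H',217,98),('scene',95,-62,'H',371,48),('scene',165,62,'H',161,65),('scene',-235,38.5,22,592,427),('scene',-235,-38.5,22,696,376),
('scene',27,84,41,247,223),('scene',-232,84,41,543,428),('scene',95,37,58,248,132),('scene',95,-37,58,350,98),
('side',95,62,'H',247,92),('side',95,-62,'H',452,92),('side',-232,84,41,140,475),('side',27,84,41,200,217),('side',95,37,58,283,138),('side',95,-37,58,417,140)]
R=[('scene',-68,34,36,530,350),('scene',-68,-34,36,612,312),('scene',68,34,36,385,252),('scene',68,-34,36,465,218),
('side',-68,34,36,266,415),('side',-68,-34,36,403,418),('side',68,34,36,280,285),('side',68,-34,36,403,287)]
def px(n,u,v): return (190+u/4,150+v/4) if n=='scene' else (200+u/3.75,140+v/3.75)
def res(q,L,H):
    c,s=np.cos(q[2]),np.sin(q[2]);r=[]
    for n,x,y,z,u,v in L:
        z=H if z=='H' else z
        w=np.array([q[0]+c*x/1e3-s*y/1e3,q[1]+s*x/1e3+c*y/1e3,z/1e3,1])
        p=np.linalg.inv(C[n]['world_from_camera'])@w;k=C[n]['camera_matrix']@p[:3];r+=list(k[:2]/k[2]-px(n,u,v))
    return np.array(r)
for H in(94,100):
    f=least_squares(res,[.7,0,1.57],args=(P,H),loss='soft_l1');print(H,f.x,f.cost);print(res(f.x,P,H).reshape(-1,2).round(1).tolist())
    g=least_squares(res,[.7,0,1.57],args=(R,H));print(g.x,g.cost)
    d=g.x-f.x;c,s=np.cos(f.x[2]),np.sin(f.x[2]);print('rack in lane',c*d[0]+s*d[1],-s*d[0]+c*d[1],d[2])
E
```

```text
94 [0.58675476 0.07624626 1.26020236] 17.367034690483447
[[0.2, -1.3], [1.4, -2.1], [-0.6, -2.9], [0.7, -1.0], [0.6, -0.6], [1.3, -0.5], [-3.8, -1.6], [1.3, -0.0], [-0.9, 0.3], [-1.4, -1.3], [0.3, -0.7], [-0.7, 1.1], [-1.1, 0.4], [0.5, 1.4], [-2.2, 1.4]]
[ 0.55458424 -0.02429024  1.26678677] 10.14419096380334
rack in lane -0.1055581373667534 -9.515413195474928e-05 0.006584410495957149
100 [0.58656829 0.07587185 1.2600146 ] 27.87650767588912
[[0.2, -3.4], [1.5, -4.1], [-0.6, -5.0], [0.8, -0.9], [0.7, -0.5], [1.4, -0.5], [-3.7, -1.4], [1.3, 0.0], [-0.8, 0.4], [-1.5, -3.8], [0.3, -3.2], [-0.8, 1.2], [-1.1, 0.5], [0.4, 1.5], [-2.2, 1.4]]
[ 0.55458424 -0.02429024  1.26678677] 10.14419096380334
rack in lane -0.1051446260257637 -0.00017802137408244254 0.0067721746377868985
```

```bash
cat >> h.py <<'E'
LX,LY,LT=0.5868,0.0762,1.2602
def lane(w):
    d=np.array(w)[:2]-[LX,LY];c,s=np.cos(LT),np.sin(LT);return np.array([c*d[0]+s*d[1],-s*d[0]+c*d[1]])*1e3
def ray(n,u,v,z,f=None):
    d=np.load(f'pics/{f or n+"0"}.npz');M=d['world_from_camera'];r=M[:3,:3]@np.linalg.inv(d['camera_matrix'])@[u,v,1]
    return M[:3,3]+r*(z-M[2,3])/r[2]
E
python3 - <<'E'
from h import *
q=lambda u,v:(190+u/4,150+v/4)
for n,p in dict(dropper=q(70,240),boxcorner=q(625,243),boxleft=q(475,90),marker1=q(140,270),marker2=q(238,372),forc=q(358,408),loupe=q(712,340),bottle=(447,305)).items():
    w=ray('scene',*p,0);print(n,w.round(3),lane(w).round(0))
E
```

```text
dropper [0.483 0.252 0.   ] [136. 153.]
boxcorner [ 0.682 -0.04   0.   ] [ -81. -126.]
boxleft [0.805 0.154 0.   ] [ 141. -184.]
marker1 [0.481 0.192 0.   ] [ 78. 136.]
marker2 [0.429 0.072 0.   ] [-52. 149.]
forc [ 0.44  -0.005  0.   ] [-122.  114.]
loupe [ 0.616 -0.136  0.   ] [-193.  -92.]
bottle [ 0.486 -0.377  0.   ] [-462.  -42.]
```

>>> drive_tool([
  [[-0.2,-0.4,0.1,0.1],[-0.4,-0.8,0.2,0.2],[-0.5,-1.0,0.3,0.1975],[-0.6,-1.0,0.3,0.1975],[-0.613,-1.0,0.3,0.1975],[-0.613,-1.0,0.3,0.1975]],
], fingers=0.775)

```text
clock: 0.7
tool_pos: [0.5249, -0.0923, 0.1738]
orientation: [2.539, 1.85, 0.001]
ft_force: [-0.3, -0.4, -0.9]
width: 0.0719
gripper_force: 0.0
```

>>> drive_tool([
  [[-0.084,-0.231,0.1,0],[-0.084,-0.231,0.29,0],[-0.084,-0.231,0.29,0]],
])

```text
clock: 1.0
tool_pos: [0.4873, -0.0925, 0.1276]
orientation: [-2.535, -1.851, 0.004]
ft_force: [-0.2, 0.3, 0.4]
width: 0.0718
gripper_force: 0.0
```

```bash
python3 - <<'E'
from h import *
c=snap('wrist','w1');s=snap('side','s1');p=telemetry.sense()['tool_pos'];print(p,lane(p),c['hand_eye'],c['camera_matrix'])
E
```

```text
[ 0.48890074 -0.09289375  0.130733  ] [-190.92346997   41.5353995 ] [[-3.10949754e-05 -9.65389797e-01 -2.60811308e-01  7.28313165e-02]
 [ 9.99999880e-01 -1.57649404e-04  4.64313283e-04  1.21739670e-03]
 [-4.89360054e-04 -2.60811262e-01  9.65389686e-01 -1.66012527e-01]
 [ 0.00000000e+00  0.00000000e+00  0.00000000e+00  1.00000000e+00]] [[318.43597188   0.         279.23752618]
 [  0.         318.43597188 214.00141289]
 [  0.           0.           1.        ]]
```

View pics/w1.png

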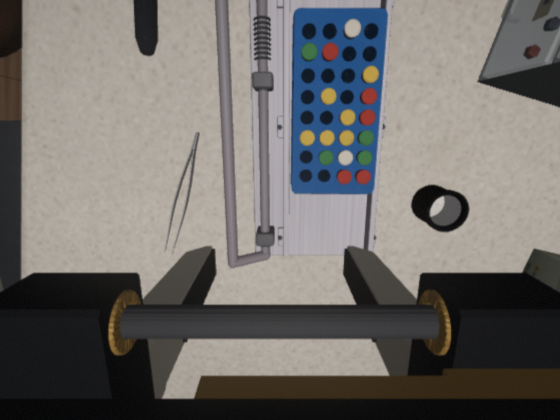

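The wrist view shows the rack's rear edge at row 193 (columns 292–376), the bail corner at (233,263), the bail bar running up to (222,0), and the lane mouth at row 255. I'll convert these to the lane frame.

```bash
cat >> h.py <<'E'
def wray(f,u,v,z):
    from scipy.spatial.transform import Rotation as R
    d=np.load(f'pics/{f}.npz');T=np.eye(4);T[:3,:3]=R.from_rotvec(d['o']).as_matrix();T[:3,3]=d['p'];M=T@d['hand_eye']
    r=M[:3,:3]@np.linalg.inv(d['camera_matrix'])@[u,v,1];return M[:3,3]+r*(z-M[2,3])/r[2]
E
python3 - <<'E'
from h import *
for n,u,v,z in [('bailcorner',233,261,.041),('bail far',222,2,.041),('bail mid',227,130,.041),('rackRL',292,192,.036),('rackRR',374,192,.036),('rackFL',293,10,.036),('rackFR',386,10,.036),('mouth',330,255,.006),('railL',287,252,.022),('railR',372,252,.022)]:
    print(n,lane(wray('w1',u,v,z)).round(1))
E
```

```text
bailcorner [-228.2   81.7]
bail far [-33.5  82.1]
bail mid [-119.7   82.3]
rackRL [-169.    31.7]
rackRR [-168.9  -35.7]
rackFL [-36.9  32.5]
rackFR [-36.9 -33.9]
mouth [-236.9   -7. ]
railL [-227.5   35.1]
railR [-227.3  -42.4]
```

>>> drive_tool([
  [[0,0,0.2,0],[0,0,0.4,0],[0,0,0.5,0],[0,0,0.54,0],[0,0,0.58,0],[0,0,0.62,0],[0,0,0.66,0],[0,0,0.69,0],[0,0,0.72,0],[0,0,0.74,0],[0,0,0.74,0],[0,0,0.74,0],[0,0,0.74,0]],
])

```text
clock: 2.4
tool_pos: [0.4884, -0.0934, 0.0195]
orientation: [2.538, 1.851, 0.001]
ft_force: [2.0, -1.1, 2.8]
width: 0.0721
gripper_force: 2.1
```

```bash
python3 - <<'E'
from h import *
c=snap('wrist','w2');d=snap('side','s2');p=telemetry.sense();print(p['tool_pos'],lane(p['tool_pos']),p['ft_force'],p['wrist_torque'])
a=c['pixels'][:,:,::-1];b=cv2.resize(d['pixels'][140:300,200:370,::-1],None,fx=2.6,fy=2.6,interpolation=2)[:416]
o=np.zeros((420,800,3),np.uint8);o[:,:400]=a[:,120:520];o[:b.shape[0],400:]=b[:420,:400];cv2.imwrite('pics/m2.png',o)
E
```

```text
[ 0.48835187 -0.09341784  0.01941123] [-191.59023082   41.89783013] [ 2.98283858 -0.08545948  2.96992998] [-0.04923894 -0.3749666  -0.01448963]
```

View pics/m2.png

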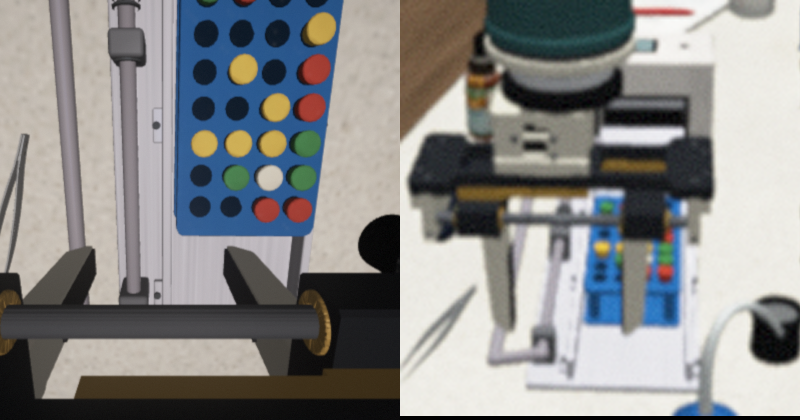

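The wrist half shows the bail pressed down and disappearing under the left fingertip near (80,250). The other finger stands behind the rack's rear edge at row 235. The side half confirms this. The lateral force suggests the tip sits slightly inboard, so I'll check the bar's position from the picture.

```bash
python3 - <<'E'
from h import *
for a in(.6,.7,.8,.85,.9,1.0):
    z=24+32*np.sin(.559-a);y=57+32*np.cos(.559-a)
    print(a,round(y,1),round(z,1),[lane(wray('w2',u,v,z/1e3)).round(1).tolist() for u,v in((177,2),(186,100),(199,235))])
print([lane(wray('w2',u,245,.0195)).round(1).tolist() for u in(190,214,345)],[lane(wray('w2',u,235,.036)).round(1).tolist() for u in(298,430)])
E
```

```text
0.6 89.0 22.7 [[-64.2, 86.5], [-105.8, 85.6], [-174.5, 83.8]]
0.7 88.7 19.5 [[-63.2, 87.4], [-105.5, 86.5], [-175.6, 84.7]]
0.8 88.1 16.4 [[-62.1, 88.3], [-105.2, 87.4], [-176.6, 85.5]]
0.85 87.7 14.8 [[-61.6, 88.7], [-105.1, 87.8], [-177.2, 85.9]]
0.9 87.2 13.3 [[-61.1, 89.1], [-105.0, 88.2], [-177.7, 86.3]]
1.0 85.9 10.3 [[-60.1, 90.0], [-104.8, 89.0], [-178.7, 87.1]]
[[-181.4, 90.0], [-181.4, 76.7], [-181.4, 4.1]] [[-169.9, 31.3], [-169.9, -34.1]]
```

>>> drive_tool([
  [[0,-0.02,0,0],[0,-0.02,0,0],[0.04,-0.02,0,0],[0.08,-0.02,0,0],[0.12,-0.02,0,0],[0.16,-0.02,0,0],[0.2,-0.021,0,0],[0.25,-0.021,0,0],[0.3,-0.022,0,0],[0.35,-0.022,0,0],[0.4,-0.023,0,0],[0.45,-0.023,0,0],[0.5,-0.024,0,0],[0.55,-0.024,0,0],[0.6,-0.025,0,0],[0.6,-0.025,0,0],[0.6,-0.025,0,0]],
])

```text
clock: 4.2
tool_pos: [0.5121, -0.0063, 0.0192]
orientation: [-2.538, -1.852, -0.001]
ft_force: [2.2, 1.6, 3.9]
width: 0.0723
gripper_force: 1.8
```

```bash
python3 - <<'E'
from h import *
c=snap('wrist','w3');d=snap('side','s3');p=telemetry.sense();print(p['tool_pos'],lane(p['tool_pos']),p['orientation'],p['ft_force'],p['gripper_force'],p['width'])
a=c['pixels'][:,:,::-1];b=cv2.resize(d['pixels'][140:300,200:370,::-1],None,fx=2.6,fy=2.6,interpolation=2)[:416]
o=np.zeros((420,800,3),np.uint8);o[:,:400]=a[:,120:520];o[:b.shape[0],400:]=b[:420,:400];cv2.imwrite('pics/m3.png',o)
E
```

```text
[ 0.51202036 -0.00649773  0.01918889] [-101.59540418   45.92692557] [-2.53782433e+00 -1.85118544e+00 -6.01469506e-04] [2.11093779 2.25079736 3.02319066] 1.76995150744915 0.07195351678487637
```

View pics/m3.png

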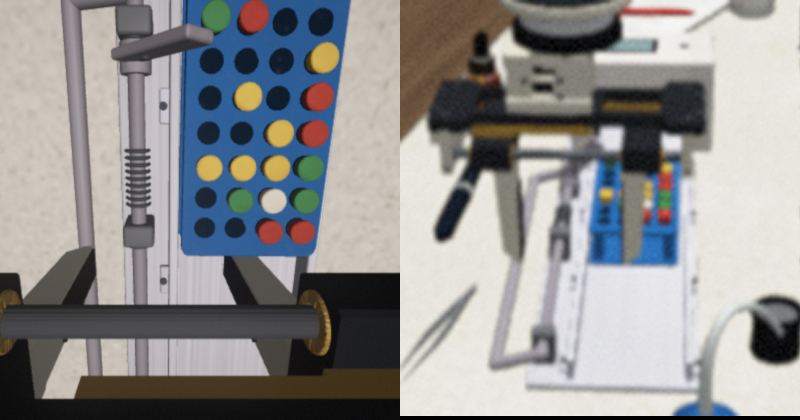

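The wrist half shows the gate arm lifted over the rack's front end at (165,40), clear of the caps, with the rack pushed by its rear edge (row 255). The bar lies under the fingertip near (86,245).

```bash
python3 - <<'E'
from h import *
print([lane(wray('w3',u,v,.0148)).round(1).tolist() for u,v in((191,20),(199,130),(206,235))])
print([lane(wray('w3',u,v,.036)).round(1).tolist() for u,v in((300,253),(306,100),(430,255))], [lane(wray('w3',u,245,.0195)).round(1).tolist() for u in(190,216)])
E
```

```text
[[21.1, 86.7], [-29.6, 86.2], [-86.9, 86.0]]
[[-89.2, 34.2], [-16.6, 32.8], [-90.2, -31.2]] [[-91.1, 94.0], [-91.1, 79.6]]
```

>>> drive_tool([
  [[0.05,0,0,0],[0.1,0,0,0],[0.15,0,0,0],[0.2,0,0,0],[0.25,0,0,0],[0.3,0,0,0],[0.35,0,0,0],[0.4,0,0,0],[0.45,0,0,0],[0.5,0,0,0],[0.54,0,0,0],[0.58,0,0,0],[0.6,0,0,0],[0.6,0,0,0]],
])

```text
clock: 5.7
tool_pos: [0.5397, 0.0798, 0.0191]
orientation: [-2.537, -1.852, -0.001]
ft_force: [1.2, 0.2, 3.0]
width: 0.0723
gripper_force: 1.7
```

```bash
python3 - <<'E'
from h import *
c=snap('wrist','w4');d=snap('side','s4');p=telemetry.sense();print(p['tool_pos'],lane(p['tool_pos']),p['orientation'],p['ft_force'],p['gripper_force'],p['width'])
a=c['pixels'][:,:,::-1];b=cv2.resize(d['pixels'][140:300,200:370,::-1],None,fx=2.6,fy=2.6,interpolation=2)[:416]
o=np.zeros((420,800,3),np.uint8);o[:,:400]=a[:,120:520];o[:b.shape[0],400:]=b[:420,:400];cv2.imwrite('pics/m4.png',o)
E
```

```text
[0.53965308 0.07961917 0.01918015] [-11.15378106  45.93600354] [-2.53752865e+00 -1.85110470e+00 -1.41945152e-03] [1.5861329  3.24919197 2.68088081] 1.639825813472271 0.0721884651802822
```

View pics/m4.png

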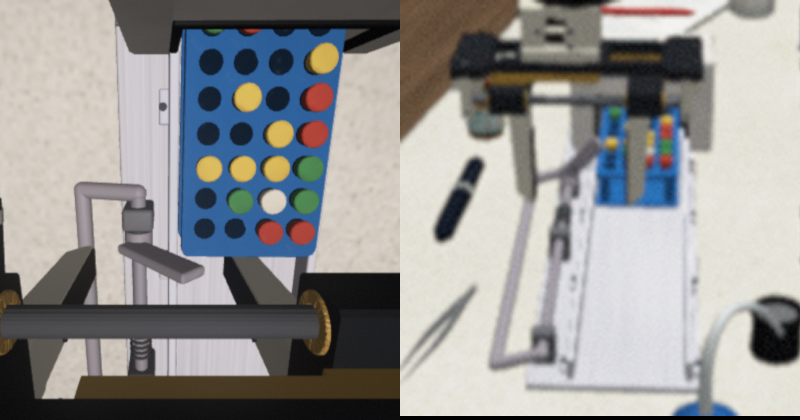

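The rack is past the gate arm and inside the tunnel, with about 11 mm to go. I'll creep forward and watch the force.

>>> drive_tool([
  [[0.02,0,0,0],[0.04,0,0,0],[0.05,0,0,0],[0.055,0,0,0],[0.055,0,0,0]],
])

```text
clock: 6.3
tool_pos: [0.5421, 0.087, 0.0192]
orientation: [2.538, 1.852, 0.0]
ft_force: [0.2, -4.1, 4.0]
width: 0.0721
gripper_force: 2.2
```

>>> drive_tool([
  [[0.01,0,0,0],[0.01,0,0,0]],
])

```text
clock: 6.5
tool_pos: [0.5426, 0.0885, 0.0191]
orientation: [-2.538, -1.852, -0.0]
ft_force: [0.4, -2.9, 4.3]
width: 0.0722
gripper_force: 2.3
```

>>> drive_tool([
  [[0.01,0,0,0],[0.01,0,0,0]],
])

```text
clock: 6.7
tool_pos: [0.543, 0.09, 0.0192]
orientation: [-2.538, -1.852, -0.0]
ft_force: [0.1, -3.5, 3.9]
width: 0.0726
gripper_force: 2.4
```

>>> drive_tool([
  [[0.01,0,0,0],[0.01,0,0,0]],
])

```text
clock: 6.9
tool_pos: [0.5435, 0.0914, 0.0192]
orientation: [-2.538, -1.852, -0.0]
ft_force: [0.3, -3.0, 4.8]
width: 0.0719
gripper_force: 2.4
```

>>> drive_tool([
  [[0.01,0,0,0],[0.01,0,0,0]],
])

```text
clock: 7.1
tool_pos: [0.5439, 0.0928, 0.0191]
orientation: [-2.538, -1.852, -0.0]
ft_force: [0.9, -3.5, 4.5]
width: 0.0716
gripper_force: 2.4
```

>>> drive_tool([
  [[0.01,0,0,0],[0.01,0,0,0]],
])

```text
clock: 7.3
tool_pos: [0.5443, 0.0942, 0.0192]
orientation: [2.538, 1.851, -0.0]
ft_force: [-0.2, -5.4, 4.1]
width: 0.0723
gripper_force: 3.3
```

>>> drive_tool([
  [[0.007,0,0,0],[0.007,0,0,0]],
])

```text
clock: 7.5
tool_pos: [0.5444, 0.0943, 0.0191]
orientation: [2.538, 1.85, -0.002]
ft_force: [-3.3, -12.6, 7.1]
width: 0.0721
gripper_force: 7.2
```

>>> drive_tool([
  [[0.007,0,0,0],[0.007,0,0,0]],
])

```text
clock: 7.7
tool_pos: [0.5446, 0.0945, 0.0191]
orientation: [2.537, 1.849, -0.005]
ft_force: [-6.2, -19.0, 10.4]
width: 0.0721
gripper_force: 11.1
```

```bash
python3 - <<'E'
from h import *
c=snap('wrist','w5');p=telemetry.sense();print(lane(p['tool_pos']),p['ft_force'],p['wrist_torque'])
cv2.imwrite('pics/m5.png',c['pixels'][:,80:480,::-1])
E
```

```text
[ 4.52757884 45.82407022] [ -6.68529151 -19.34725618   9.29844518] [-3.32307498  0.82925471 -0.74354526]
```

View pics/m5.png

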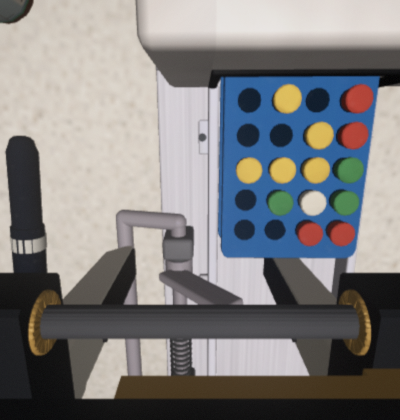

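The force climbed to 20 N with no further travel, and the finger front is at lane x of about 12, so the rack is home. I'll back off along the bail with it still pressed, then lift slowly.

>>> drive_tool([
  [[-0.01,0,0,0],[-0.01,0,0,0],[-0.01,0,0,0],[-0.05,0,0,0],[-0.1,0,0,0],[-0.15,0,0,0],[-0.2,0,0,0],[-0.25,0,0,0],[-0.25,0,0,0],[-0.25,0,-0.04,0],[-0.25,0,-0.08,0],[-0.25,0,-0.12,0],[-0.25,0,-0.16,0],[-0.25,0,-0.2,0],[-0.25,0,-0.3,0],[-0.25,0,-0.5,0],[-0.25,0,-0.7,0],[-0.25,0,-0.9,0],[-0.25,0,-0.9,0]],
])

```text
clock: 9.65
tool_pos: [0.5349, 0.0607, 0.1594]
orientation: [2.535, 1.85, 0.008]
ft_force: [0.8, -0.2, -0.7]
width: 0.0717
gripper_force: 0.0
```

```bash
python3 - <<'E'
from h import *
c=snap('wrist','w6');d=snap('side','s6');p=telemetry.sense();print(lane(p['tool_pos']),p['tool_pos'],p['ft_force'])
a=c['pixels'][:,:,::-1];b=cv2.resize(d['pixels'][140:300,200:370,::-1],None,fx=2.6,fy=2.6,interpolation=2)[:416]
o=np.zeros((420,800,3),np.uint8);o[:,:400]=a[:,120:520];o[:b.shape[0],400:]=b[:420,:400];cv2.imwrite('pics/m6.png',o)
E
```

```text
[-31.16273863  45.80095387] [0.5336664  0.06052634 0.15515374] [ 0.12573294  0.52802251 -0.05396916]
```

View pics/m6.png

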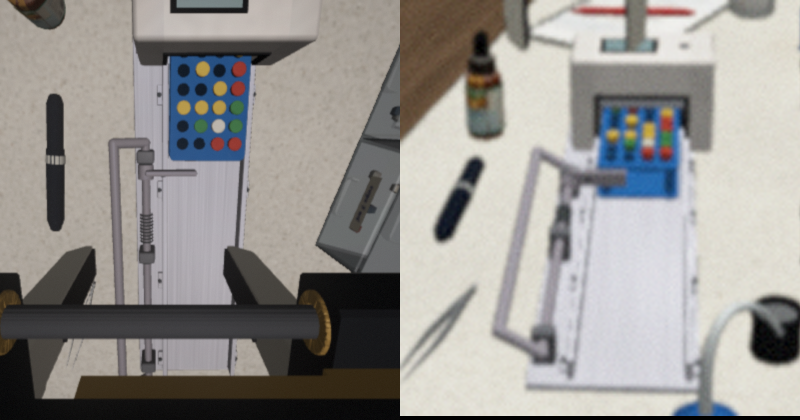

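The gate lies level just behind the rack (wrist half, row 172 against the rack's rear edge at row 160). The rack is seated in the head, the bystanders are in place, and the fingers are clear.

```bash
python3 -c "
from h import *
print(ctrl.sign_off())"
```

```text
the job is handed in; nothing more can be done
None
```

I pushed the rack home against the end wall with the bail held down, then let the gate close behind it. The job is handed in at about 10 s of the 42 s allowed; sign-off returned no verdict, so success rests on my last camera and force readings.

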